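# Turn a padlock body in the vise for engraving

### The arm

A 6-joint arm with a two-finger parallel gripper is mounted at the origin on the work surface. World frame = base frame: x ahead of the robot, y to its left, z up, the work surface at z = 0. Lengths are in m, angles in degrees, forces in N, time in s.
With the tool pointing down it reaches from about 0.325 to 1 m from the base axis. Payload 5.1 kg.
Tool frame: the origin (TCP) lies at the very end of the fingers, on their centre line; the grasp point (between the pads) lies 19 mm behind it (ctrl.tcp_to_grasp is the distance from the TCP to the grasp point, in m); z points along the fingers, y is the line along which they close (so a half turn about z gives the same grasp; the last joint's range is limited). The gripper opens to 85 mm and grips with 20 to 120 N. Pads are 22 mm wide; open, the fingers measure 114 mm over their backs; the gripper's body (76 mm by 85 mm) begins 54 mm behind the grasp point. The pads swing forward as they close: fully open they stand 13 mm farther back than shut.
Start: joints at [67.976, 7.093, 94.555, -0, 78.352, -4.733], TCP at [0.193, 0.621, 0.231] pointing down, gripper open.
Joint ranges: [-149.61, 149.61], [-58.7, 133.49], [1.44, 155.28], [-77.14, 257.14], [18.33, 153.61], [-166.67, 166.67]. Speed limits (degrees/s): [147.25, 147.25, 180, 180, 180, 180].

### API

Orientations are given as a 3x3 rotation matrix whose columns are the frame's x, y, z axes.
In Python, from rig import read_state, imaging, workorder, ctrl gives the robot as it stands.
- The arm moves only by the tool jog_arm, never from a script. Its argument "targets" is a list of rows, each a list of 7 numbers: the shift along the tool's x, y, z in cm, then the turn, a rotation vector about the tool's x, y, z in degrees, then the finger opening in cm, from 0 to 8.54. In form: [[tx, ty, tz, rx, ry, rz, claw], ...]. A call has 1 to 10 rows; each row is the pose to reach, as a shift and turn from the pose commanded when the call began, along the tool's axes at that moment; what a row does not reach only later rows make up. A row lasts 1/8 s, in which the tool goes at most 62.5 mm and 10.7 degrees, less where a joint would pass 70% of its speed; a pose out of reach is approached as far as the arm can. A call with a gripper value outside its range is refused whole. The fingers move at their own pace and stop on an object; "grip_force" is the grip in N (left out, the last holds). Time passes only in rows, so rows that repeat a pose let the fingers close. It gives the time, the measured TCP pose, the force, the opening and the grip force at its end, in the units of the state.
- read_state(): the state, without advancing time (a new reading comes with each control period).
- imaging.grab_frame(name): name is "side" or "top"; returns (picture, depth): 420x560x3 uint8, red, green, blue; 420x560 float32, m along the optical axis (not along the pixel's ray), 0 where there is no reading.
- imaging.calibration(name): a dict with "fx", "fy", "cx", "cy" (pixels), "R" (3x3) and "t" (3): a world point X has camera coordinates R X + t. Camera axes: x right, y down, z forward; pixel columns grow to the right and rows downward; lengths in m; the calibration is good to about 2 mm. A picture is of the moment at which its call begins. calibration takes no time and is no camera call.
- workorder.finish_job(): hands the job in; it is judged then, once.
Trained networks look in the newest picture that a camera, given by its name, has taken for a name from the list of things; names that differ only in an ending like _2 or _b are one class to them, and where a whole thing is asked for, a point or a joint stands for the part that bears it (a point fixed in the world has none). Each returns a list of dicts, best first, with "conf" (0 to 1); they miss things now and then, are a little off and sometimes report something else, mostly with a low value. They report only what shows in the picture. A call takes as long as a camera call. They do not tell look-alikes from the thing itself.
- imaging.cut_out(camera, name): "pixels" (420x560 bool, what is visible of it) and "uv" ([column, row] in pixels, amid what is visible of it).
- imaging.pinpoint(camera, name): "uv" ([column, row] in pixels: a listed point, or the origin of a listed thing).
The state is a dict: "clock": time; "joints": joint angles; "qvel": joint speeds; "effort": joint torques, N m; "eef_pos": TCP position; "ee_rot": TCP orientation; "ft_force": force on the tool from outside, world axes, zero at the start; "wrist_torque": the same for the moment, N m; "gripper_width": opening from 0.0 (shut) to 1.0 (fully open); "finger_force": force on a finger pad.
Only numpy, scipy, OpenCV 4.12 (cv2) and the standard library are available. Lean on these libraries where they do the work, as an engineer would, in place of code of your own. Each camera call takes 0.05 s, during which the arm holds its last target. There are 200 camera calls.

### The job

Slide the vise jaw back, turn the brass padlock body a quarter turn so that its face with the blue disc looks towards the blue engraving spindle, and stand it on the vise bed again, in the middle of the jaws. Then slide the jaw up so that the padlock is held snugly and squarely between both jaws, and let go. Leave the other things on the bench where they are.

Things in the scene. Friction and masses are not known exactly. Their poses are not given: they have to be found in the camera images.
- vise: Slide-jaw vise, fixed; green bed, steel jaws. Origin on the bench; x along the slide, from sliding jaw (robot's side) to fixed jaw, y across, z up. Bed 100 mm wide, x -150 to +75 mm, top at z=20 mm, where the padlock stands, rising 40 mm above the jaws. Fixed jaw: gripping face at x=+30 mm looking to -x, 70 mm wide centred on y=0, top at z=50 mm.
- jaw (a joint): Sliding jaw, m. Gap between jaw faces = 37 mm + this value; grows as the jaw slides back in vise -x (range -0.017 to 0.042). Starts near 0, closed on the padlock's 36 mm thickness; on its 50 mm width it reads 0.013. Stiff slide: about 5 N to move, stays where left, no screw. Jaw 70 mm wide, 28 mm thick, top at z=50 mm; a lower carriage behind it.
- jaw_post (a point): Gripping point of the red upright post on the sliding jaw's carriage, at 75 mm above the bench. Red grip 22 mm diameter, from 66 to 98 mm above the bench; it stands 52 mm behind the jaw's face (in vise -x). It moves with the jaw. Can be pinched from above and slid.
- padlock: Brass padlock body, no shackle (two dark holes on top): upright block 36 mm (own x) by 50 mm (own y) by 70 mm tall, about 0.45 kg, loose. Origin at the centre of its underside, z up. Blue disc on its +x face. At the start own x points along vise x, the 36 mm thickness between the jaws and the disc face at the fixed jaw.
- disc (a point): Centre of the blue disc (26 mm diameter, flat) on the padlock's +x face, 18 mm from its centre line and 54 mm above its underside.
- spindle: Blue double-ended engraving motor on a grey foot, fixed to the bench, stopped. Origin under its centre, 180 mm from the vise's origin, on either the +y or the -y side of the vise (it differs between starts). Foot 100 by 90 mm, motor 60 mm diameter along y, top at 88 mm; its burr tips at 55 mm height reach 85 mm from its origin along +y and -y.
- burr_rack: Round wooden rack, 72 mm diameter, 40 mm high, with upright burrs up to 75 mm high, fixed to the bench on the vise's other side, 180 mm from its origin. Origin under its centre. Not used.
- brush: Bench brush lying loose beyond the vise, handle along its own x. Leave alone.
- spare_lock: Closed steel padlock lying flat and loose beyond the vise, 45 by 45 by 22 mm plus shackle. Origin under its body. Leave alone.
- pin_tin: Open aluminium tin, 64 mm diameter, 40 mm high, loose, to the right of the vise (vise -y), nearer the robot than the rack or spindle there. Origin under its centre. Leave alone.
There are look-alikes about, which are no part of the job. There is more than one size of the padlock; the job needs the smallest.

How it is judged (in metres and radians):
On the way:
1. the jaw is slid back (gap over 49 mm) before the padlock is turned (value of joint jaw above 0.012 m and angle between the x axis of padlock and the x axis of vise, either way round below 0.4 rad), for 0.1 s.
At the end, for the whole second after the job is handed in: Padlock upright at rest on the vise bed, within 15 mm of the jaws' middle, square within 4 degrees, blue disc towards the spindle; jaw closed on its 50 mm width (gap under 52 mm); brush, spare lock and tin within 30 mm of their starts (horizontal distance between disc and spindle below 0.18 m and angle between the x axis of padlock and the y axis of vise, either way round below 0.07 rad and angle between padlock's own z axis and vertical below 0.05 rad and x of padlock in the frame of vise between 0.001 and 0.009 m and y of padlock in the frame of vise between -0.015 and 0.015 m and z of padlock in the frame of vise between 0.017 and 0.0225 m and value of joint jaw below 0.015 m and linear speed of padlock below 0.02 m/s and distance of each of brush, spare_lock, pin_tin from where it was at the start of the episode below 0.03 m); the robot touches nothing.
It fails at once if the brush, spare lock or tin is shoved more than 30 mm (distance of any of brush, spare_lock, pin_tin from where it was at the start of the episode above 0.03 m).
It also fails if it takes over 58 s, if anything falls off the work surface, if the arm or the gripper's body presses on something with over 40 N, if the wrist force passes 120 N, or if a joint passes its speed limit or range.

## Working session

There is one attempt and no reset: what is moved stays moved. The work goes in short steps, Python scripts to look and compute and a tool call to move; the robot and the scene stay as the last step left them, time stands still between calls to the robot, and variables do not carry over. Pictures are saved under pics/ and viewed, at most 10 in all, crops included, and the job is handed in when it is done.

Besides the shell and the picture viewer there is one more tool, called after "Emit:" by a JSON object that holds its "api" and its "payload", one argument or row to a line. jog_arm: Moves the arm, as the interface text tells. Its arguments: {"type":"object","properties":{"targets":{"type":"array"},"grip_force":{"type":"number"}},"required":["targets"]}

```bash
mkdir -p pics; cat > h.py <<'E'
import numpy as np, cv2
from rig import read_state, imaging, workorder, ctrl
def world(cam,uv,d):
    c=imaging.calibration(cam); R=np.array(c["R"]);t=np.array(c["t"])
    p=np.array([(uv[0]-c["cx"])/c["fx"]*d,(uv[1]-c["cy"])/c["fy"]*d,d]); return R.T@(p-t)
def atz(cam,uv,z):
    c=imaging.calibration(cam); R=np.array(c["R"]);t=np.array(c["t"])
    o=-R.T@t; r=R.T@np.array([(uv[0]-c["cx"])/c["fx"],(uv[1]-c["cy"])/c["fy"],1]); return o+r*(z-o[2])/r[2]
def cloud(cam,dep):
    c=imaging.calibration(cam); v,u=np.indices(dep.shape)
    p=np.stack([(u-c["cx"])/c["fx"]*dep,(v-c["cy"])/c["fy"]*dep,dep],-1)-np.array(c["t"]); return p@np.array(c["R"])
E
python3 - <<'E'
from h import *
np.set_printoptions(precision=4,suppress=True)
Z=dict(jaw_post=.075,disc=.074,padlock=.02,vise=0,spindle=0,burr_rack=0,pin_tin=0,brush=0,spare_lock=0)
for cam in("top","side"):
    im,d=imaging.grab_frame(cam); cv2.imwrite(f"pics/{cam}0.png",im[...,::-1])
    for n,z in Z.items():
        for r in imaging.pinpoint(cam,n): print(cam,n,round(r["conf"],2),np.round(r["uv"],1),atz(cam,r["uv"],z))
s=read_state(); print(s["clock"],s["eef_pos"],s["ee_rot"],s["gripper_width"],ctrl.tcp_to_grasp)
E
```

```text
top jaw_post 0.77 [232.7 273. ] [0.5348 0.1322 0.075 ]
top disc 0.83 [143.9 301.9] [0.4862 0.2956 0.074 ]
top disc 0.76 [217.4 111. ] [0.8452 0.1597 0.074 ]
top disc 0.59 [239.5 225.6] [0.6218 0.119  0.074 ]
top padlock 0.93 [241.2 236.4] [0.606  0.1226 0.02  ]
top padlock 0.77 [165.1 296.8] [0.492  0.2724 0.02  ]
top padlock 0.76 [236.8 122.5] [0.8398 0.1292 0.02  ]
top vise 0.65 [238.9 245.9] [0.5886 0.1298 0.    ]
top spindle 0.97 [332.3 247.5] [ 0.5808 -0.0575  0.    ]
top burr_rack 0.93 [154.3 237.1] [0.6107 0.302  0.    ]
top pin_tin 0.63 [340.2 312.2] [ 0.454  -0.0681  0.    ]
top brush 0.93 [300.3 180.2] [0.7198 0.0025 0.    ]
top spare_lock 0.97 [179.5 171.8] [0.7448 0.2517 0.    ]
side jaw_post 0.87 [222.9 207.8] [0.5304 0.1323 0.075 ]
side disc 0.87 [317.7 154.9] [0.8432 0.1598 0.074 ]
side disc 0.73 [257.1 196.9] [0.6184 0.117  0.074 ]
side disc 0.73 [171.3 180.1] [0.4731 0.2991 0.074 ]
side disc 0.35 [250.  216.1] [0.5689 0.0716 0.074 ]
side padlock 0.9 [321.2 177.4] [0.8337 0.1282 0.02  ]
side padlock 0.87 [183.8 204.1] [0.4771 0.2553 0.02  ]
side padlock 0.56 [250.3 213.4] [0.5999 0.1252 0.02  ]
side vise 0.98 [251.7 220.7] [0.5983 0.1181 0.    ]
side vise 0.38 [227.6 208.9] [ 0.5696  0.1915 -0.    ]
side spindle 0.94 [282.1 267.5] [ 0.5753 -0.0494  0.    ]
side burr_rack 0.58 [217.9 179.8] [0.6061 0.3084 0.    ]
side pin_tin 0.63 [238.9 297.2] [ 0.4513 -0.0604  0.    ]
side brush 0.76 [317.5 229.5] [ 0.7163 -0.0042  0.    ]
side spare_lock 0.83 [267.7 172.3] [0.7386 0.2528 0.    ]
1.0 [0.1932 0.6206 0.2314] [[-0.9548  0.2973  0.    ]
 [ 0.2973  0.9548  0.    ]
 [-0.      0.     -1.    ]] 1.0011112779208473 0.0187
```

View pics/top0.png

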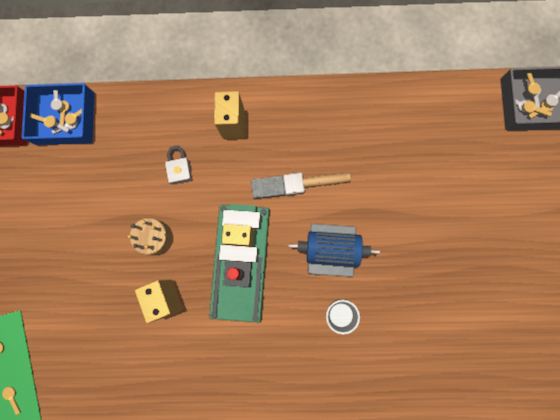

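View pics/side0.png

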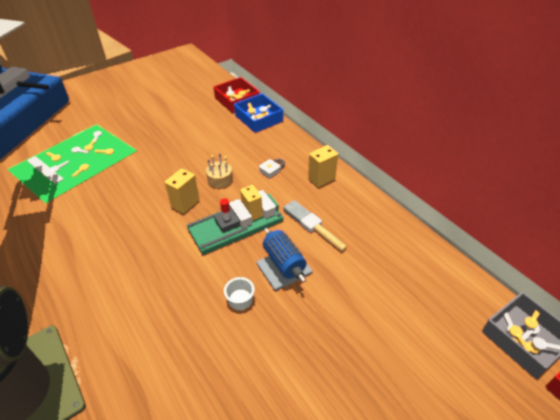

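```bash
python3 - <<'E'
from h import *
np.set_printoptions(precision=4,suppress=True)
im,d=imaging.grab_frame("top"); P=cloud("top",d)
hsv=cv2.cvtColor(im,cv2.COLOR_RGB2HSV)
reg=np.zeros(d.shape,bool); reg[195:330,200:285]=1; reg&=d>0
def rect(m,n):
    q=P[m]; r=cv2.minAreaRect((q[:,:2]*1000).astype(np.float32)); print(n,m.sum(),"c",np.array(r[0]),"size",np.array(r[1]),"ang",r[2],"z",np.percentile(q[:,2],[5,50,95]),"mean",q.mean(0))
rect(reg&(hsv[...,0]>50)&(hsv[...,0]<85)&(hsv[...,1]>100)&(P[...,2]<.035),"bed")
yel=reg&(hsv[...,0]>15)&(hsv[...,0]<35)&(hsv[...,1]>120)
rect(yel&(P[...,2]>.083),"locktop")
red=reg&((hsv[...,0]<6)|(hsv[...,0]>174))&(hsv[...,1]>150); rect(red&(P[...,2]>.085),"post")
jw=reg&(P[...,2]>.045)&(P[...,2]<.055)&(hsv[...,1]<60)
n,l,st,_=cv2.connectedComponentsWithStats(jw.astype(np.uint8))
for i in range(1,n):
    if st[i,4]>60: rect(l==i,"jaw")
# others' top heights
for n,(u,v) in dict(A=(153,300),B=(228,104),C=(238,234)).items(): print(n,P[v-8:v+8,u-8:u+8,2].max(), np.median(P[v-5:v+5,u-5:u+5,2]))
cv2.imwrite("pics/crop.png",cv2.resize(im[85:330,110:380,::-1],None,fx=2.4,fy=2.4,interpolation=cv2.INTER_CUBIC)[:600])
E
```

```text
bed 3 c [609.0203  87.511 ] size [16.1686 22.991 ] ang 29.302989959716797 z [0.0184 0.0196 0.0202] mean [0.606  0.0874 0.0194]
locktop 210 c [603.3946 122.9533] size [50.306  35.2967] ang 82.75176239013672 z [0.0865 0.0898 0.0923] mean [0.604  0.1241 0.0897]
post 116 c [533.7064 128.0728] size [19.819  20.4037] ang 26.168682098388672 z [0.093  0.098  0.0999] mean [0.534  0.128  0.0976]
jaw 501 c [638.1689 118.4806] size [70.7463 29.4886] ang 81.95500183105469 z [0.0473 0.0497 0.0522] mean [0.6385 0.1176 0.0497]
jaw 552 c [571.6979 125.1669] size [70.4186 28.987 ] ang 84.37370300292969 z [0.0475 0.05   0.0527] mean [0.5713 0.1249 0.05  ]
A 0.8944213025747236 0.09028411003919326
B 0.09373918227676117 0.09031907687956128
C 0.09403229380338904 0.09001926501125815
```

View pics/crop.png

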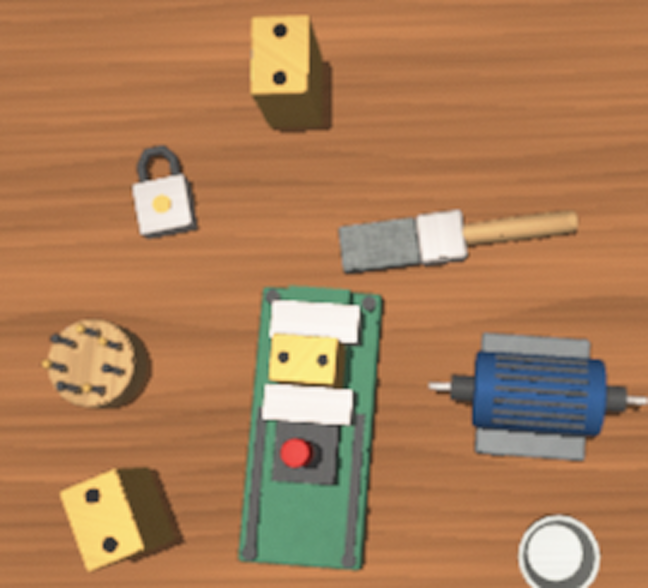

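Padlock candidates in the top picture: (153,300), (228,108) and (237,234). The first two stand on the bench with tops at 90 mm, so they are 90 mm tall. The third stands on the 20 mm bed with its top at 90 mm, so it is 70 mm tall, the smallest. The crop at (303,360) confirms that it sits between the jaws. The spindle is on vise -y.

```bash
python3 - <<'E'
from h import *
np.set_printoptions(precision=4,suppress=True)
im,d=imaging.grab_frame("top"); P=cloud("top",d); i=im.astype(int)
m=np.zeros(d.shape,bool); m[195:330,200:285]=1
m&=(i[...,1]>i[...,0]+15)&(d>0)&(P[...,2]<.03)
q=P[m]; r=cv2.minAreaRect((q[:,:2]*1000).astype(np.float32)); print(m.sum(),r)
# edge line fits: left/right extreme per row
for f,n in((np.min,"R"),(np.max,"L")):
    E=[]
    for v in range(215,315):
        k=m[v]
        if k.any(): p=P[v][k]; E.append(p[f(np.arange(len(p))*0+np.argmin(p[:,1])) if n=="R" else np.argmax(p[:,1])][:2])
    E=np.array(E); l=cv2.fitLine(E.astype(np.float32),cv2.DIST_HUBER,0,.001,.001).ravel(); print(n,len(E),l,np.degrees(np.arctan2(l[1],l[0])))
E
```

```text
2628 ((558.595703125, 128.4933319091797), (102.78791809082031, 228.25462341308594), 84.49008178710938)
R 100 [ 0.9953 -0.0972  0.562   0.0775] -5.576579
L 100 [ 0.9952 -0.0981  0.5829  0.1729] -5.630301
```

Emit:
{"api": "jog_arm", "payload": {
  "targets": [
    [-47.2,-36.8,5.0,0,0,-11.7,7],
    [-47.2,-36.8,5.0,0,0,-11.7,7],
    [-47.2,-36.8,5.0,0,0,-11.7,7],
    [-47.2,-36.8,5.0,0,0,-11.7,7],
    [-47.2,-36.8,5.0,0,0,-11.7,7],
    [-47.2,-36.8,5.0,0,0,-11.7,7],
    [-47.2,-36.8,5.0,0,0,-11.7,7],
    [-47.2,-36.8,5.0,0,0,-11.7,7],
    [-47.2,-36.8,5.0,0,0,-11.7,7],
    [-47.2,-36.8,5.0,0,0,-11.7,7]
  ]
}}

```text
clock: 2.35
eef_pos: [0.5357, 0.1265, 0.1813]
ee_rot: [[-0.995, 0.1, 0.0], [0.1, 0.995, -0.0], [-0.0, -0.0, -1.0]]
ft_force: [0.2, -0.6, 0.4]
gripper_width: 0.817
finger_force: 0.0
```

```bash
cat >> h.py <<'E'
np.set_printoptions(precision=4,suppress=True)
X=np.array([.9952,-.0976,0]);Y=np.array([.0976,.9952,0]);O=np.array([.594,.1235,0])
def plan(vx,vy,z,yang=None):
    "TCP target in vise frame -> jog numbers; yang = world angle of tool y"
    s=read_state();R=np.array(s["ee_rot"]);p=np.array(s["eef_pos"])
    t=O+vx*X+vy*Y; t[2]=z; a=np.degrees(np.arctan2(R[1,1],R[0,1])); q=R.T@(p-O*1); w=(p-O)
    print("now vise",w@X,w@Y,p[2],"yang",a,"grip",s["gripper_width"]*85.4,"F",s["ft_force"],"t",s["clock"])
    print("shift cm",R.T@(t-p)*100,"rz",None if yang is None else -(yang-a), "tilt",R[:,2])
E
python3 -c "
from h import *
plan(-.059,0,.057,84.4)"
```

```text
now vise -0.058288339186753545 -0.002735970595261171 0.18133885464134156 yang 84.27691324980962 grip 69.77033969606376 F [ 0.2308 -0.6492  0.4472] t 2.35
shift cm [ 0.0775  0.2743 12.4338] rz -0.12308675019038162 tilt [ 0.0005 -0.0001 -1.    ]
```

Emit:
{"api": "jog_arm", "payload": {
  "targets": [
    [0,0,4,0,0,0,7],
    [0,0,8,0,0,0,7],
    [0,0,11,0,0,0,7],
    [0,0,12.4,0,0,0,7],
    [0,0,12.4,0,0,0,7],
    [0,0,12.4,0,0,0,1],
    [0,0,12.4,0,0,0,1],
    [0,0,12.4,0,0,0,1],
    [0,0,12.4,0,0,0,1],
    [0,0,12.4,0,0,0,1]
  ],
  "grip_force": 50
}}

```text
clock: 3.6
eef_pos: [0.5355, 0.1302, 0.0589]
ee_rot: [[-0.995, 0.098, 0.003], [0.098, 0.995, 0.002], [-0.002, 0.003, -1.0]]
ft_force: [-0.8, 4.5, 4.1]
gripper_width: 0.247
finger_force: 48.9
```

Emit:
{"api": "jog_arm", "payload": {
  "targets": [
    [0.5,0,0,0,0,0,1],
    [1.0,0,0,0,0,0,1],
    [1.5,0,0,0,0,0,1],
    [2.0,0,0,0,0,0,1],
    [2.5,0,0,0,0,0,1],
    [3.0,0,0,0,0,0,1],
    [3.5,0,0,0,0,0,1],
    [3.6,0,0,0,0,0,1],
    [3.6,0,0,0,0,0,1]
  ]
}}

```text
clock: 4.72
eef_pos: [0.5009, 0.1335, 0.0589]
ee_rot: [[-0.995, 0.098, 0.006], [0.098, 0.995, 0.002], [-0.006, 0.003, -1.0]]
ft_force: [4.5, 4.8, 0.2]
gripper_width: 0.241
finger_force: 49.4
```

```bash
python3 -c "
from h import *
plan(-.059-.035,0,.057,84.4)"
```

```text
now vise -0.09363281217018805 0.0008478355976375066 0.058923350848184716 yang 84.39527436686924 grip 20.589580128967565 F [4.498  4.8127 0.2469] t 4.725
shift cm [ 0.0373 -0.0853  0.1919] rz -0.004725633130760798 tilt [ 0.006   0.0023 -1.    ]
```

Emit:
{"api": "jog_arm", "payload": {
  "targets": [
    [0,0,0,0,0,0,7],
    [0,0,0,0,0,0,7],
    [0,0,0,0,0,0,7],
    [0,0,-2,0,0,0,7],
    [0,0,-6,0,0,0,8.5],
    [0,0,-11,0,0,0,8.5],
    [0,0,-12,0,0,0,8.5],
    [0,0,-12,0,0,0,8.5]
  ]
}}

```text
clock: 5.72
eef_pos: [0.4989, 0.1324, 0.1777]
ee_rot: [[-0.995, 0.098, 0.001], [0.098, 0.995, 0.0], [-0.001, 0.0, -1.0]]
ft_force: [-0.9, 0.3, -0.4]
gripper_width: 0.994
finger_force: 0.0
```

```bash
python3 - <<'E'
from h import *
im,d=imaging.grab_frame("top"); P=cloud("top",d)
cv2.imwrite("pics/top1.png",cv2.resize(im[180:340,180:300,::-1],None,fx=3.5,fy=3.5))
hsv=cv2.cvtColor(im,cv2.COLOR_RGB2HSV)
m=np.zeros(d.shape,bool); m[195:330,200:285]=1
m&=(hsv[...,0]>15)&(hsv[...,0]<35)&(hsv[...,1]>120)&(P[...,2]>.083)&(P[...,2]<.097)
q=P[m];r=cv2.minAreaRect((q[:,:2]*1000).astype(np.float32));print(m.sum(),r,(q.mean(0)-O)@X,(q.mean(0)-O)@Y)
side,_=imaging.grab_frame("side"); cv2.imwrite("pics/side1.png",cv2.resize(side[130:290,140:340,::-1],None,fx=3,fy=3))
plan(.012,0,.13,-5.6)
E
```

```text
110 ((602.4584350585938, 123.25165557861328), (50.48603439331055, 32.9483528137207), 85.0325698852539) 0.00404873113484408 -0.0056027010901955705
now vise -0.09683066705189791 -0.0007494485709286063 0.17534857861021713 yang 84.40356920794822 grip 85.14521317414619 F [-0.0075 -0.186  -0.0023] t 5.825
shift cm [-10.8973   0.078    4.5011] rz 90.00356920794822 tilt [-0.0032 -0.0006 -1.    ]
```

View pics/side1.png

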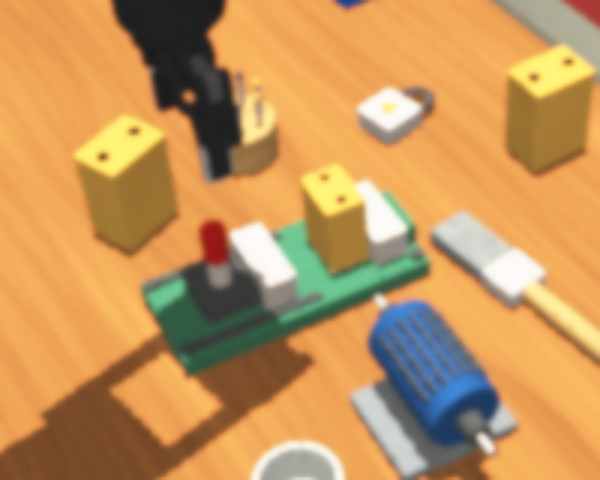

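The jaw is back: in the crop its face at (280,260) is well clear of the padlock at (335,225), which still stands unturned against the fixed jaw. Next I go over the padlock with the fingers closing along vise x.

Emit:
{"api": "jog_arm", "payload": {
  "targets": [
    [-3,0,0,0,0,10,8.5],
    [-6,0,0,0,0,20,8.5],
    [-9,0,0,0,0,30,8.5],
    [-10.5,0,0,0,0,40,8.5],
    [-10.5,0,0,0,0,50,8.5],
    [-10.5,0,0,0,0,60,8.5],
    [-10.5,0,0,0,0,70,8.5],
    [-10.5,0,0,0,0,80,8.5],
    [-10.5,0,0,0,0,90,8.5],
    [-10.5,0,0,0,0,90,8.5]
  ]
}}

```text
clock: 7.08
eef_pos: [0.602, 0.1221, 0.1747]
ee_rot: [[0.095, 0.995, -0.004], [0.995, -0.095, -0.0], [-0.001, -0.004, -1.0]]
ft_force: [0.0, -0.2, -0.2]
gripper_width: 0.998
finger_force: 0.0
```

Emit:
{"api": "jog_arm", "payload": {
  "targets": [
    [0,0,0,0,0,0,8.5],
    [0,0,0,0,0,0,8.5]
  ]
}}

```text
clock: 7.32
eef_pos: [0.603, 0.1222, 0.1768]
ee_rot: [[0.096, 0.995, -0.001], [0.995, -0.096, -0.0], [-0.0, -0.001, -1.0]]
ft_force: [0.4, -0.5, -0.2]
gripper_width: 0.996
finger_force: 0.0
```

```bash
python3 -c "
from h import *
plan(.010,0,.059,-5.6)"
```

```text
now vise 0.00905237736627294 -0.0004322239087248385 0.17675627180632916 yang -5.517098194137394 grip 85.0633699401197 F [ 0.3755 -0.5108 -0.2253] t 7.325
shift cm [ 0.0452  0.1048 11.7755] rz 0.08290180586260565 tilt [-0.0009 -0.0001 -1.    ]
```

Emit:
{"api": "jog_arm", "payload": {
  "targets": [
    [0,0.1,4,0,0,0,8.5],
    [0,0.1,8,0,0,0,8.5],
    [0,0.1,11,0,0,0,8.5],
    [0,0.1,11.7,0,0,0,8.5],
    [0,0.1,11.7,0,0,0,8.5],
    [0,0.1,11.7,0,0,0,2.5],
    [0,0.1,11.7,0,0,0,2.5],
    [0,0.1,11.7,0,0,0,2.5],
    [0,0.1,11.7,0,0,0,2.5],
    [0,0.1,11.7,0,0,0,2.5]
  ],
  "grip_force": 70
}}

```text
clock: 8.57
eef_pos: [0.6052, 0.1222, 0.0617]
ee_rot: [[0.097, 0.995, 0.002], [0.995, -0.097, 0.0], [0.0, 0.002, -1.0]]
ft_force: [0.9, 0.3, 6.0]
gripper_width: 0.409
finger_force: 71.1
```

```bash
python3 -c "
from h import *
plan(.010,0,.059,-5.6)"
```

```text
now vise 0.011274302626941096 -0.0002140868487179704 0.06173780001170699 yang -5.591353365276588 grip 34.963071508270986 F [0.877  0.2599 6.0096] t 8.575
shift cm [ 0.0213 -0.1281  0.2735] rz 0.008646634723411317 tilt [ 0.0022  0.0002 -1.    ]
```

Emit:
{"api": "jog_arm", "payload": {
  "targets": [
    [0,0,-1,0,0,0,2.5],
    [0,-0.2,-2.5,0,0,0,2.5],
    [0,-0.4,-4,0,0,0,2.5],
    [0,-0.9,-5.5,0,0,0,2.5],
    [0,-0.9,-6,0,0,0,2.5],
    [0,-0.9,-6,0,0,7,2.5],
    [0,-0.9,-6,0,0,15,2.5],
    [0,-0.9,-6,0,0,23,2.5],
    [0,-0.9,-6,0,0,31,2.5],
    [0,-0.9,-6,0,0,40,2.5]
  ]
}}

```text
clock: 9.82
eef_pos: [0.5949, 0.123, 0.1201]
ee_rot: [[0.718, 0.696, -0.001], [0.696, -0.718, -0.0], [-0.0, -0.0, -1.0]]
ft_force: [-0.9, 0.1, -4.5]
gripper_width: 0.408
finger_force: 70.6
```

Emit:
{"api": "jog_arm", "payload": {
  "targets": [
    [0,0,0,0,0,8,2.5],
    [0,0,0,0,0,16,2.5],
    [0,0,0,0,0,24,2.5],
    [0,0,0,0,0,32,2.5],
    [0,0,0,0,0,40,2.5],
    [0,0,0,0,0,47,2.5],
    [0,0,0,0,0,50,2.5],
    [0,0,0,0,0,50,2.5],
    [0,0,0,0,0,50,2.5]
  ]
}}

```text
clock: 10.95
eef_pos: [0.5951, 0.123, 0.1202]
ee_rot: [[0.995, -0.097, -0.0], [-0.097, -0.995, -0.0], [-0.0, 0.0, -1.0]]
ft_force: [0.2, 0.0, -4.8]
gripper_width: 0.407
finger_force: 70.6
```

```bash
python3 - <<'E'
from h import *
im,d=imaging.grab_frame("side"); cv2.imwrite("pics/side2.png",cv2.resize(im[130:290,140:340,::-1],None,fx=3,fy=3))
for r in imaging.pinpoint("side","disc"): print(r["conf"],r["uv"])
plan(.003,0,.0617,-95.6)
E
```

```text
0.9 [172.6, 180.0]
0.77 [318.1, 154.2]
0.66 [251.6, 186.5]
0.32 [220.9, 179.9]
now vise 0.0012007614272846318 -0.0003901567720992835 0.12028012920532118 yang -95.56348085901764 grip 34.91981598173009 F [-0.1603 -0.2601 -4.7759] t 11.05
shift cm [ 0.1806 -0.039   5.858 ] rz 0.03651914098234954 tilt [-0.0001  0.     -1.    ]
```

View pics/side2.png

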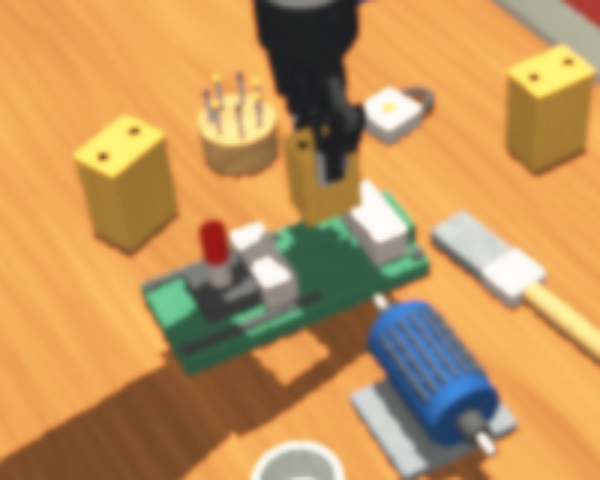

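The padlock is held upright above the bed at (323,185). A finger covers its disc face, which looks to the spindle. Now I lower it.

Emit:
{"api": "jog_arm", "payload": {
  "targets": [
    [0.1,0,1.5,0,0,0,2.5],
    [0.1,0,3,0,0,0,2.5],
    [0.1,0,4.3,0,0,0,2.5],
    [0.1,0,5.2,0,0,0,2.5],
    [0.1,0,5.6,0,0,0,2.5],
    [0.1,0,5.7,0,0,0,2.5],
    [0.1,0,5.7,0,0,0,2.5],
    [0.1,0,5.7,0,0,0,2.5]
  ]
}}

```text
clock: 12.05
eef_pos: [0.5966, 0.1229, 0.064]
ee_rot: [[0.995, -0.097, 0.001], [-0.097, -0.995, 0.0], [0.001, -0.0, -1.0]]
ft_force: [0.1, -0.2, -4.3]
gripper_width: 0.409
finger_force: 70.7
```

Emit:
{"api": "jog_arm", "payload": {
  "targets": [
    [0,0,0.1,0,0,0,2.5],
    [0,0,0.2,0,0,0,2.5],
    [0,0,0.3,0,0,0,2.5],
    [0,0,0.3,0,0,0,2.5],
    [0,0,0.3,0,0,0,2.5]
  ]
}}

```text
clock: 12.68
eef_pos: [0.5965, 0.1229, 0.0617]
ee_rot: [[0.995, -0.097, 0.0], [-0.097, -0.995, -0.0], [0.0, 0.0, -1.0]]
ft_force: [-4.8, -1.4, 5.3]
gripper_width: 0.41
finger_force: 71.8
```

Emit:
{"api": "jog_arm", "payload": {
  "targets": [
    [0,0,0,0,0,0,5.5],
    [0,0,0,0,0,0,6.5],
    [0,0,0,0,0,0,6.5],
    [0,0,0,0,0,0,6.5],
    [0,0,-2,0,0,0,6.5],
    [0,0,-5,0,0,0,6.5],
    [0,0,-10,0,0,0,6.5],
    [-4,0,-12,0,0,0,6.5],
    [-8,0,-12,0,0,0,6.5],
    [-9.6,0,-12,0,0,0,6.5]
  ]
}}

```text
clock: 13.92
eef_pos: [0.4998, 0.1325, 0.182]
ee_rot: [[0.995, -0.097, 0.002], [-0.097, -0.995, 0.0], [0.002, -0.001, -1.0]]
ft_force: [0.6, 0.0, -0.5]
gripper_width: 0.761
finger_force: 0.0
```

Emit:
{"api": "jog_arm", "payload": {
  "targets": [
    [0,0,0,0,0,0,6.5],
    [0,0,0,0,0,0,6.5]
  ]
}}

```text
clock: 14.18
eef_pos: [0.5016, 0.1322, 0.1806]
ee_rot: [[0.995, -0.098, 0.001], [-0.098, -0.995, -0.0], [0.001, -0.0, -1.0]]
ft_force: [0.3, -0.2, -0.4]
gripper_width: 0.765
finger_force: 0.0
```

```bash
cat > chk.py <<'E'
import sys
from h import *
im,d=imaging.grab_frame("side"); P=cloud("side",d)
cv2.imwrite(f"pics/{sys.argv[1]}.png",cv2.resize(im[130:290,140:340,::-1],None,fx=3,fy=3))
for c in("side","top"):
    if c=="top": im,d=imaging.grab_frame("top"); P=cloud("top",d)
    hsv=cv2.cvtColor(im,cv2.COLOR_RGB2HSV)
    W=(P-O)@np.array([X,Y,[0,0,1]]).T
    m=(d>0)&(abs(W[...,0])<.06)&(abs(W[...,1])<.06)&(hsv[...,0]>15)&(hsv[...,0]<35)&(hsv[...,1]>100)&(W[...,2]>.085)&(W[...,2]<.097)
    if m.sum()>20: print(c,m.sum(),cv2.minAreaRect((W[m][:,:2]*1000).astype(np.float32)),"z",np.median(W[m][:,2]))
    m=(d>0)&(abs(W[...,0]+.08)<.05)&(abs(W[...,1])<.05)&((hsv[...,0]<6)|(hsv[...,0]>174))&(hsv[...,1]>150)&(W[...,2]>.06)
    if m.sum()>20: print(c,"post",W[m].mean(0))
plan(-.095,0,.059,-95.6)
E
python3 chk.py side3
```

```text
side 233 ((3.6334152221679688, -0.9148311614990234), (38.52271270751953, 50.21647644042969), 88.34459686279297) z 0.09053872734593812
side post [-0.0964 -0.0058  0.0919]
top 503 ((3.4309616088867188, -2.233867645263672), (49.62089920043945, 36.24517822265625), 0.5250028967857361) z 0.08979982648914066
now vise -0.0928705885445766 -0.0004470883890520193 0.18027480183066716 yang -95.61187857248669 grip 64.90014514361076 F [0.1665 0.8514 0.1424] t 14.275
shift cm [-0.2119 -0.0459 12.1275] rz -0.011878572486693884 tilt [-0.0001 -0.0001 -1.    ]
```

View pics/side3.png

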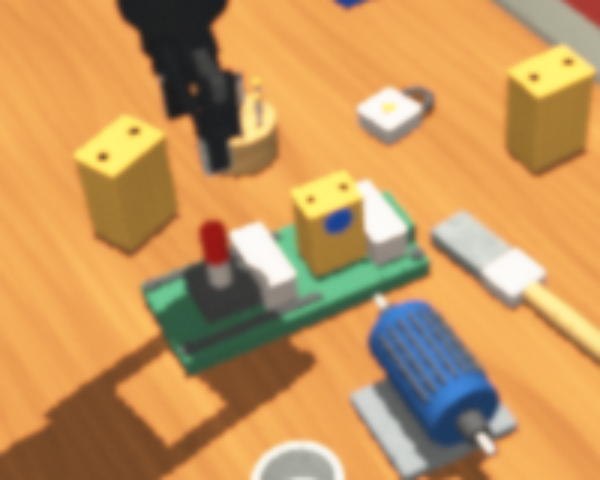

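The padlock stands on the bed, square to within half a degree. Its blue disc at (338,221) faces the spindle. Now I grip the post at (213,245) again.

Emit:
{"api": "jog_arm", "payload": {
  "targets": [
    [-0.1,0,4,0,0,0,6.5],
    [-0.1,0,8,0,0,0,6.5],
    [-0.1,0,11,0,0,0,6.5],
    [-0.1,0,12.2,0,0,0,6.5],
    [-0.1,0,12.2,0,0,0,6.5],
    [-0.1,0,12.2,0,0,0,1],
    [-0.1,0,12.2,0,0,0,1],
    [-0.1,0,12.2,0,0,0,1],
    [-0.1,0,12.2,0,0,0,1],
    [-0.1,0,12.2,0,0,0,1]
  ],
  "grip_force": 50
}}

```text
clock: 15.52
eef_pos: [0.5008, 0.1335, 0.06]
ee_rot: [[0.995, -0.098, 0.003], [-0.098, -0.995, 0.002], [0.003, -0.003, -1.0]]
ft_force: [-0.2, 4.9, 4.0]
gripper_width: 0.241
finger_force: 49.0
```

Emit:
{"api": "jog_arm", "payload": {
  "targets": [
    [0.4,0,0,0,0,0,1],
    [0.8,0,0,0,0,0,1],
    [1.2,0,0,0,0,0,1],
    [1.5,0,0,0,0,0,1],
    [1.7,0,0,0,0,0,1],
    [1.8,0,0,0,0,0,1],
    [1.9,0,0,0,0,0,1],
    [2.0,0,0,0,0,0,1],
    [2.0,0,0,0,0,0,1]
  ]
}}

```text
clock: 16.65
eef_pos: [0.5198, 0.1317, 0.06]
ee_rot: [[0.995, -0.098, 0.0], [-0.098, -0.995, 0.002], [0.0, -0.002, -1.0]]
ft_force: [-3.7, 5.3, 5.8]
gripper_width: 0.242
finger_force: 49.3
```

Emit:
{"api": "jog_arm", "payload": {
  "targets": [
    [0.1,0,0,0,0,0,1],
    [0.2,0,0,0,0,0,1],
    [0.3,0,0,0,0,0,1],
    [0.3,0,0,0,0,0,1],
    [0.3,0,0,0,0,0,1]
  ]
}}

```text
clock: 17.27
eef_pos: [0.5228, 0.1314, 0.06]
ee_rot: [[0.995, -0.098, 0.001], [-0.098, -0.995, 0.002], [0.0, -0.002, -1.0]]
ft_force: [-2.8, 5.2, 6.5]
gripper_width: 0.241
finger_force: 49.3
```

Emit:
{"api": "jog_arm", "payload": {
  "targets": [
    [0.1,0,0,0,0,0,1],
    [0.2,0,0,0,0,0,1],
    [0.3,0,0,0,0,0,1],
    [0.3,0,0,0,0,0,1]
  ]
}}

```text
clock: 17.77
eef_pos: [0.5228, 0.1314, 0.0599]
ee_rot: [[0.995, -0.098, -0.008], [-0.098, -0.995, 0.002], [-0.008, -0.002, -1.0]]
ft_force: [-15.9, 5.5, 16.7]
gripper_width: 0.245
finger_force: 50.2
```

The jaw has stopped on the padlock with 16 N. I let go and check.

Emit:
{"api": "jog_arm", "payload": {
  "targets": [
    [-0.1,0,0,0,0,0,1],
    [-0.2,0,0,0,0,0,6],
    [-0.2,0,0,0,0,0,6.5],
    [-0.2,0,0,0,0,0,6.5],
    [-0.2,0,-2,0,0,0,6.5],
    [-0.2,0,-6,0,0,0,6.5],
    [-0.2,0,-11,0,0,0,6.5],
    [-4,0,-14,0,0,0,6.5],
    [-6,0,-14,0,0,0,6.5],
    [-6,0,-14,0,0,0,6.5]
  ]
}}

```text
clock: 19.02
eef_pos: [0.4654, 0.1356, 0.1987]
ee_rot: [[0.995, -0.097, 0.001], [-0.097, -0.995, -0.0], [0.001, -0.0, -1.0]]
ft_force: [1.4, 0.2, 0.6]
gripper_width: 0.758
finger_force: 0.0
```

```bash
python3 chk.py side4
```

```text
side 228 ((3.484834671020508, -1.3034610748291016), (50.52729797363281, 37.485755920410156), 2.651836633682251) z 0.0906376555316717
side post [-0.0747 -0.0053  0.0892]
top 502 ((3.522336959838867, -2.2728424072265625), (49.42696762084961, 36.08151626586914), 0.3999328017234802) z 0.09009384344693411
top post [-0.0722 -0.0015  0.0968]
now vise -0.1284856477983556 -0.0005812777225591202 0.1979807131874466 yang -95.60250447139575 grip 65.24555419393052 F [ 0.2548 -0.7967  0.5049] t 19.125
shift cm [ 3.3499 -0.0616 13.8979] rz -0.0025044713957527165 tilt [-0.0001 -0.0002 -1.    ]
```

View pics/side4.png

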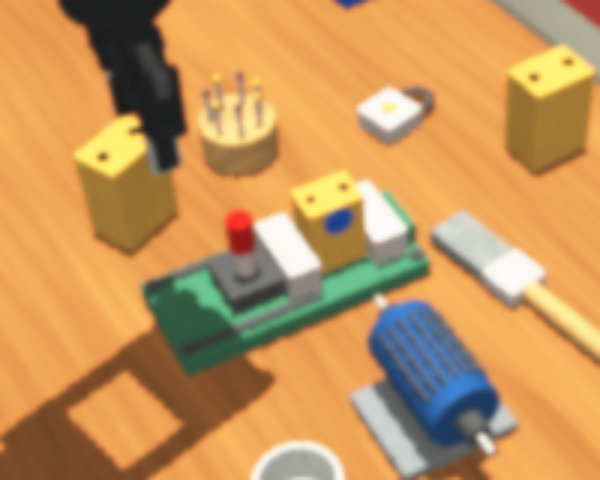

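The padlock at (330,220) is held squarely between both jaws, with the disc towards the spindle. The post has moved 12 mm from its start, so the jaw reads about 0.012–0.013.

```bash
python3 -c "
from rig import workorder
print(workorder.finish_job())"
```

```text
the job is handed in; nothing more can be done
None
```

The job is handed in at about 19 s: the padlock stands on the vise bed turned a quarter turn with its blue disc towards the spindle, held squarely between both jaws, with the gripper clear and the other things never touched; the hand-in returned no verdict.

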